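# Shut down the stock-pot burner: main gas tap, then its interlocked pilot tap

## Task

The stock pot is done, so shut its gas burner down: turn the main tap (red lever) clockwise until it comes up firm on its stop, then close the pilot tap (yellow lever) the same way; the interlock plates free the pilot only once the main tap is fully home. Turn both levers gently, by feel: never force one against its stop or against the interlock. Leave the other things on the bench where they are, and leave both taps fully closed.

Things in the scene. Friction and masses are not known exactly. Their poses are not given: they have to be found in the camera images.
- burner: Black cast-iron ring burner with a lidded aluminium pot on it (360 mm across, top 330 mm up), two feed pipes with brass taps, and a supply header; one fixed piece. Origin on the bench midway between the taps; x runs from the pilot tap to the main tap, y along the pipes away from the pot, whose centre lies at y -375 mm. Pipes and header (along x at y +160 mm) lie below 63 mm.
- stop_bracket: Steel strip under the interlock plates with two upright stop posts (10 mm thick, tops 88 mm up): one 66 mm from the pilot spindle on the side away from the main tap, one 66 mm from the main spindle on the pot side. Fixed; origin and axes as the burner's. Posts and plates bear 40 N: a push of up to 22 N at a lever's end point is safe.
- main_axis (a point): On the main tap's upright spindle axis at the height of the lever's middle, 104 mm up; 100 mm from the pilot's axis. Under the lever, on the spindle, is a round steel interlock plate: radius 55 mm, from 78 to 88 mm up, with a stop lug reaching 70 mm from the axis and one scalloped bite.
- main_end (a point): Point on the middle line of the main tap's red lever, 105 mm from the axis, at the height of the lever's middle. The lever is a straight bar 14 mm wide, from 96 to 112 mm over the bench, its end 125 mm from the axis. The point's y axis points outward along the lever.
- main_tap (a joint): Main lever angle (rad), clockwise from above; 0 = along the pipe, away from the pot (open). Starts at 0 to 0.2. The lever sits on its splined spindle out of true, so at the stop (plate lug on post, fully home) it reads anything from 1.27 to 1.87: only feel tells. It drags with about 5 N at the end point, then comes up hard; stays where left. Up to 0.04 short of the stop still frees the pilot.
- pilot_axis (a point): Top of the pilot tap: on its upright spindle axis, at the height of the lever's middle, 104 mm over the bench. Carries a round steel interlock plate like the main one, at the same height; the two plates overlap like cogs, each fitting the other's bite.
- pilot_end (a point): Point on the middle line of the pilot tap's yellow lever, 62 mm from the axis, at the height of the lever's middle. The lever is a straight bar 12 mm wide, from 96 to 112 mm over the bench, its end 80 mm from the axis. The point's y axis points outward along the lever.
- pilot_tap (a joint): Pilot lever angle (rad), clockwise from above; 0 = along the pipe, away from the pot (open), where it starts. With the main tap not home it turns only 0.05 to 0.09, then bears on the main plate. Free, it drags with about 5 N at the end point and comes up on its stop (fully closed) at 1.57, pointing at the main spindle. Stays where left.
- lighter: Stick lighter lying on the bench beyond the header: blue handle 110 x 22 x 18 mm, steel tube 115 mm; origin on the bench where the two meet. Bystander.
- timer: White kitchen timer, 65 x 65 x 20 mm, flat on the bench; origin under its centre. Bystander.
- pepper: Amber pepper jar, 52 mm across, 78 mm high, beyond the main tap; origin under its centre. Bystander.
- bowl: Steel bowl, 140 mm across, 55 mm high; origin under its centre. Bystander.
- cup: White cup, 76 mm across, 85 mm high; origin under its centre. Bystander.
- tin: Tin can, 66 mm across, 80 mm high; origin under its centre. Bystander.

How it is judged:
On the way, in this order (a step that is already met when the one before it is completed fails the run):
1. the main tap is turned to its closed end while the pilot is still open (value of joint main_tap above 1.2 rad and value of joint pilot_tap below 0.15 rad), for 0.2 s.
2. the pilot tap, freed by the main, is turned fully closed (value of joint pilot_tap above 1.5 rad and value of joint main_tap above 1.2 rad), for 0.2 s.
At the end, for the whole second after the job is handed in: Main tap home (joint above 1.2 rad, held there by the interlock) and pilot tap fully closed (joint above 1.5 rad), both at rest and let go (all of step 2 and velocity of joint each of main_tap, pilot_tap below 0.05 rad/s); the robot touches nothing.
It fails at once if the main tap is forced against its stop (over 40 N at the stop post) (contact force between main_tap and stop_bracket above 40 N).
It fails at once if the pilot tap is forced against its stop (over 40 N at the stop post) (contact force between pilot_tap and stop_bracket above 40 N).
It fails at once if a tap is forced against the interlock (over 40 N between the plates) (contact force between pilot_tap and main_tap above 40 N).
It fails at once if a bystander is moved by more than 20 mm (distance of any of lighter, timer, pepper, bowl, cup, tin from where it was at the start of the episode above 0.02 m).
It also fails if it takes over 67 s, if anything falls off the work surface, if the arm or the gripper's body presses on something with over 40 N, if the wrist force passes 120 N, or if a joint passes its speed limit or range.

## Robot

A 7-joint arm with a two-finger parallel gripper is mounted at the origin on the work surface. World frame = base frame: x ahead of the robot, y to its left, z up, the work surface at z = 0. Lengths are in m, angles in rad, forces in N, time in s.
With the tool pointing down it reaches from about 0.425 to 0.875 m from the base axis. Payload 4.7 kg.
Tool frame: the origin (TCP) lies on the centre line of the jaws, within the pads' length; the fingertips stand 14 mm ahead of it and the grasp point (between the pads) lies 5 mm behind it; z points along the fingers, x is the direction in which the jaws open and shut, and the axes are right-handed (so a half turn about z gives the same grasp; the last joint's range is limited). The gripper opens to 87 mm and grips with 3 to 60 N. Pads are 19 mm wide; open, the fingers measure 117 mm over their backs; the gripper's body (75 mm by 190 mm) begins 51 mm behind the grasp point.
Start: joints at [1.32, 0.321, -0.07, 1.45, 0.023, 1.371, -0.057], TCP at [0.17, -0.627, 0.237] pointing down, gripper open.
Joint ranges: [-2.86, 2.86], [-0.3, 2.09], [-1.38, 1.24], [0.06, 2.45], [-1.56, 4.7], [0.09, 2.05], [-2.69, 2.69]. Speed limits (rad/s): [2.57, 2.57, 3.14, 3.14, 3.14, 3.14, 3.14].

## Interface

Orientations are given as a rotation vector (axis times angle).
In Python, from bench import ctrl gives the robot as it stands.
- The arm moves only by the tool drive_tool, never from a script. Its argument "rows" is a list that holds one entry, the list of rows, each a list of 5 numbers: the shift along the tool's x, y, z scaled (see below), then the turn about the tool's z scaled (see below), then the closure in counts, from 0 (fully open) to 255 (shut). In form: [[[dx, dy, dz, spin, jaw], ...]]. A call has 1 to 20 rows; each row is the pose to reach, as a shift and turn from the pose commanded when the call began, along the tool's axes at that moment, turning the shorter way round; what a row does not reach only later rows make up. The controller multiplies each number of a shift by 300 mm and each number of a turn by pi rad. A row lasts 1/8 s, in which the tool goes at most 62.5 mm and 10.7 degrees, less where a joint would pass 70% of its speed; a pose out of reach is approached as far as the arm can. A call with a number of a shift or a turn outside -1 to 1 is refused whole. A call with a gripper value outside its range is refused whole. The fingers move at their own pace and stop on an object; "grip_force" is the grip in N (left out, the last holds). Time passes only in rows, so rows that repeat a pose let the fingers close. It gives the time, the measured TCP pose, the force and the opening at its end, in the units of the state.
- ctrl.get_state(): the state, without advancing time (a new reading comes with each control period).
- ctrl.get_image(name): name is "scene" or "top" or "wrist"; returns a dict with "img" (384x512x3 uint8, blue, green, red), "camera_matrix" (3x3 intrinsics, pixels), "k1" (the pictures are not rectified: a ray, as slopes to the right and down, at radius r is drawn at 1 + k1 r^2 times it, then the intrinsics apply), "R" (3x3) and "t" (3): a world point X has camera coordinates R X + t. Camera axes: x right, y down, z forward; pixel columns grow to the right and rows downward; lengths in m; the calibration is good to about 2 mm. A picture is of the moment at which its call begins. There is no depth.
- ctrl.close_job(): hands the job in, once; it reports no verdict.
The state is a dict: "time": time; "joint_positions": joint angles; "qd": joint speeds; "joint_torque": joint torques, N m; "position": TCP position; "tool_rot": TCP orientation; "ft_force": force on the tool from outside, world axes, zero at the start; "torque": the same for the moment, N m; "grip_width": opening from 0.0 (shut) to 1.0 (fully open).
Only numpy, scipy, OpenCV 4.12 (cv2) and the standard library are available. Lean on these libraries where they do the work, as an engineer would, in place of code of your own. Each camera call takes 0.05 s, during which the arm holds its last target.

## Working session

There is one attempt and no reset: what is moved stays moved. The work goes in short steps, Python scripts to look and compute and a tool call to move; the robot and the scene stay as the last step left them, time stands still between calls to the robot, and variables do not carry over. Pictures are saved under pics/ and viewed, and the job is handed in when it is done.

Besides the shell and the picture viewer there is one more tool, called after "Emit:" in YAML: its name, and indented under it one key for each argument. drive_tool: Moves the arm, as the interface text tells. Its arguments: {"type":"object","properties":{"rows":{"type":"array"},"grip_force":{"type":"number"}},"required":["rows"]}

```bash
mkdir -p pics; ls
python3 - <<'E'
from bench import ctrl
import cv2,numpy as np
s=ctrl.get_state();print(s)
for n in("scene","top","wrist"):
    d=ctrl.get_image(n);cv2.imwrite(f"pics/{n}0.png",d["img"]);np.savez(f"{n}0.npz",**d);print(n,d["camera_matrix"],d["k1"],d["R"],d["t"])
E
```

```text
pics
{'time': 0.0, 'joint_positions': array([ 1.32012661,  0.32185188, -0.07011184,  1.45167495,  0.02262395,
        1.37079249, -0.05688911]), 'qd': array([ 0.00021646,  0.00054034, -0.00241611,  0.00080914, -0.00024155,
       -0.00046869,  0.00042034]), 'joint_torque': array([-3.05278872e-04, -4.91292679e+01, -4.04075012e-01, -3.12527347e+01,
       -6.39960472e-02,  4.39003017e-02,  1.99450155e-04]), 'position': array([ 0.16991995, -0.62685139,  0.23544298]), 'tool_rot': array([-2.49443548,  1.90802618,  0.0025217 ]), 'ft_force': array([-0.22454632,  0.16650074, -0.07682594]), 'torque': array([3.53831061e-03, 1.77237704e-02, 8.65871425e-05]), 'grip_width': 1.0011506243434694}
scene [[372.98476484   0.         256.41381737]
 [  0.         372.98476484 189.08074784]
 [  0.           0.           1.        ]] -0.07228016612930085 [[ 0.53314722  0.84601722 -0.00298551]
 [ 0.68380368 -0.43299525 -0.5873054 ]
 [-0.49816319  0.31107874 -0.8093599 ]] [-0.48795498 -0.25394254  1.27827303]
top [[394.98025652   0.         253.08706001]
 [  0.         394.98025652 189.2263518 ]
 [  0.           0.           1.        ]] -0.12458604309488344 [[ 0.01424566 -0.99978456  0.01509645]
 [-0.9870566  -0.01647307 -0.15952397]
 [ 0.15973829 -0.01262853 -0.98707862]] [0.22328964 0.6109714  0.99818592]
wrist [[283.3854678    0.         253.64305596]
 [  0.         283.3854678  188.7617491 ]
 [  0.           0.           1.        ]] -0.024698983256097425 [[ 0.26238174 -0.96496139 -0.00231104]
 [-0.92063029 -0.25104387  0.29902648]
 [-0.28912918 -0.07633148 -0.95424201]] [-0.6483541  -0.03662264  0.39231853]
```

View pics/scene0.png

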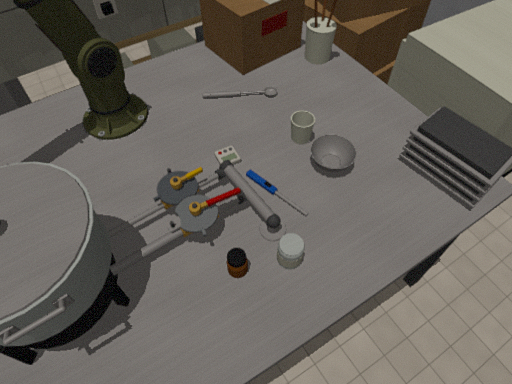

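View pics/top0.png

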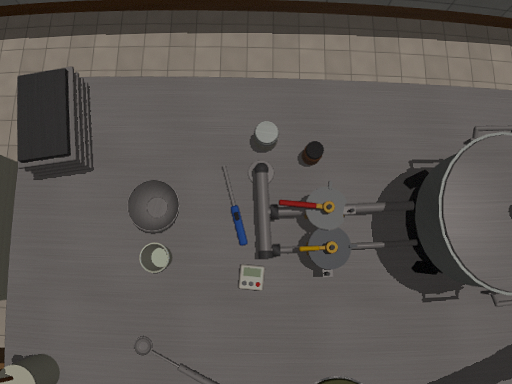

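View pics/wrist0.png

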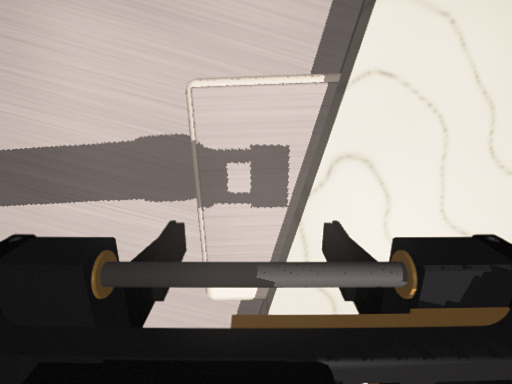

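The top view shows the red lever at about (280–328, 203–207) and the yellow at (300–332, 247). The pot is to the right (-y), with the jar at (313,152), tin at (266,132) and timer at (252,278). Next I'll measure the levers.

```bash
cat > h.py <<'E'
import cv2,numpy as np
def ray(d,uv):
    K=d["camera_matrix"];k=float(d["k1"])
    p=cv2.undistortPoints(np.array(uv,float).reshape(-1,1,2),K,np.array([k,0,0,0,0.])).reshape(-1,2)
    R=d["R"];c=-R.T@d["t"];return c,np.c_[p,np.ones(len(p))]@R
def onz(d,uv,z):
    c,r=ray(d,uv);return c+r*((z-c[2])/r[:,2])[:,None]
def proj(d,X):
    X=np.array(X,float).reshape(-1,3)
    return cv2.projectPoints(X,cv2.Rodrigues(d["R"])[0],d["t"],d["camera_matrix"],np.array([float(d["k1"]),0,0,0,0]))[0].reshape(-1,2)
def mask(img,c):
    h=cv2.cvtColor(img,cv2.COLOR_BGR2HSV)
    if c=="red": m=cv2.inRange(h,(0,150,60),(6,255,255))|cv2.inRange(h,(174,150,60),(180,255,255))
    if c=="yel": m=cv2.inRange(h,(15,150,60),(35,255,255))
    n,l,s,_=cv2.connectedComponentsWithStats(m)
    i=[j for j in range(1,n) if s[j,4]>15]
    return l,[(j,s[j].tolist()) for j in i]
E
python3 - <<'E'
from h import *
for n in("top","scene"):
    d=dict(np.load(f"{n}0.npz"));
    for c in("red","yel"):
        l,i=mask(d["img"],c);
        for j,s in i:
            yx=np.argwhere(l==j);P=onz(d,yx[:,::-1],0.108)[:,:2]
            m=P.mean(0);u=np.linalg.svd(P-m)[2][0];u*=np.sign(u[1]);t=(P-m)@u
            print(n,c,s,m.round(4),u.round(3),"ends",(m+u*t.min()).round(4),(m+u*t.max()).round(4))
    x0,y0,x1,y1=(255,160,375,290) if n=="top" else (140,130,290,250)
    cv2.imwrite(f"pics/{n}z.png",cv2.resize(d["img"][y0:y1,x0:x1],None,fx=4.5,fy=4.5,interpolation=2))
E
```

```text
top red [279, 200, 37, 8, 190] [0.5634 0.1229] [0.085 0.996] ends [0.5596 0.0785] [0.5673 0.1689]
top yel [316, 201, 19, 12, 110] [0.5571 0.0518] [0.073 0.997] ends [0.5556 0.031 ] [0.5589 0.0762]
top yel [299, 241, 39, 12, 202] [0.4557 0.0685] [-0.057  0.998] ends [0.4581 0.0247] [0.4528 0.1192]
scene red [206, 188, 35, 18, 201] [0.5665 0.1199] [0.076 0.997] ends [0.5631 0.0756] [0.5702 0.1671]
scene yel [353, 4, 11, 9, 27] [0.0347 1.0495] [-0.501  0.865] ends [0.0536 1.017 ] [0.0174 1.0794]
scene yel [170, 167, 32, 22, 211] [0.4607 0.0621] [-0.115  0.993] ends [0.4653 0.0229] [0.4546 0.115 ]
scene yel [162, 202, 9, 7, 25] [ 0.5135 -0.0143] [0.963 0.271] ends [ 0.4994 -0.0183] [ 0.5219 -0.0119]
scene yel [189, 202, 18, 14, 131] [0.5631 0.0478] [-0.058  0.998] ends [0.5642 0.0291] [0.5616 0.0737]
scene yel [182, 230, 8, 7, 24] [ 0.6112 -0.0082] [0.955 0.295] ends [ 0.6002 -0.0116] [ 0.618  -0.0061]
scene yel [231, 266, 11, 6, 21] [0.7537 0.0467] [0.637 0.771] ends [0.7468 0.0383] [0.7612 0.0558]
```

View pics/topz.png

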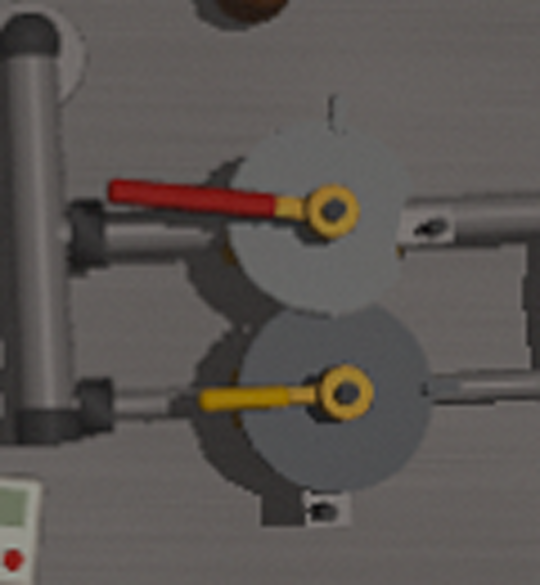

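View pics/scenez.png

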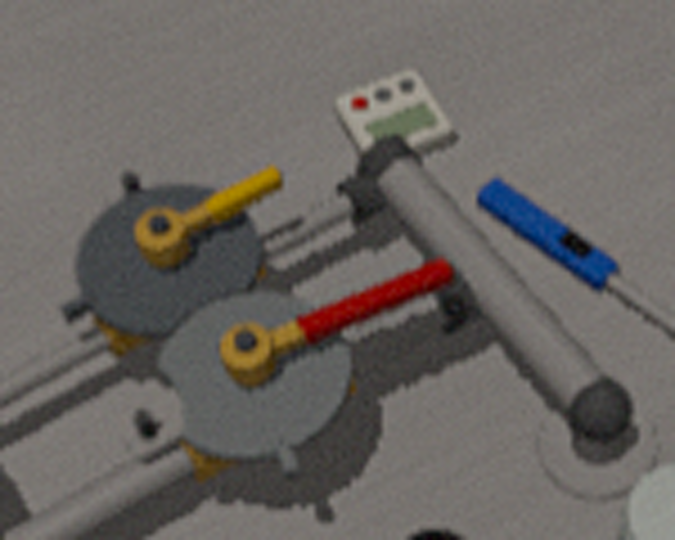

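Run:
```python
from h import *
T=dict(np.load("top0.npz"));S=dict(np.load("scene0.npz"))
for n,a,b in (("main",(329,206.7),(195.1,206.4)),("pilot",(332.1,247.1),(175.3,180.7))):
    ca,ra=ray(T,[a]);cb,rb=ray(S,[b])
    A=np.c_[ra[0],-rb[0]];s=np.linalg.lstsq(A,cb-ca,rcond=None)[0]
    print(n,(ca+ra[0]*s[0]).round(4),(cb+rb[0]*s[1]).round(4))
    for z in(.104,.112,.118): print(z,onz(T,[a],z).round(4),onz(S,[b],z).round(4))
for n,uv,z in(("pepper",(315,149),.078),("tin",(267,131),.08),("pepperbase",(311,160),0),):print(n,onz(T,[uv],z).round(3))
```

```text
main [0.5565 0.0439 0.1097] [0.5573 0.0456 0.1095]
0.104 [[0.5571 0.0428 0.104 ]] [[0.5537 0.0466 0.104 ]]
0.112 [[0.5562 0.0444 0.112 ]] [[0.559  0.0451 0.112 ]]
0.118 [[0.5555 0.0457 0.118 ]] [[0.5629 0.0441 0.118 ]]
pilot [0.4567 0.0373 0.1092] [0.4569 0.0379 0.1091]
0.104 [[0.4567 0.0362 0.104 ]] [[0.4529 0.0388 0.104 ]]
0.112 [[0.4566 0.0379 0.112 ]] [[0.4593 0.0374 0.112 ]]
0.118 [[0.4565 0.0392 0.118 ]] [[0.464  0.0364 0.118 ]]
pepper [[0.712 0.072 0.078]]
tin [[0.758 0.199 0.08 ]]
pepperbase [[0.701 0.07  0.   ]]
```

Main axis is about (0.557, 0.045) and the pilot axis about (0.457, 0.0375), with the main lever at about 0.15 rad. I'll push with closed fingers from the trailing side. First I lift over the pot, passing around at about z 0.42.

Emit:
drive_tool:
  rows:
    - [[0,0,-0.2,0,255],[0,0,-0.4,0,255],[0,0,-0.62,0,255],[-0.09,-0.22,-0.62,-0.05,255],[-0.18,-0.45,-0.62,-0.1,255],[-0.27,-0.67,-0.62,-0.15,255],[-0.37,-0.89,-0.62,-0.2,255],[-0.37,-0.89,-0.62,-0.2,255]]
  grip_force: 20

```text
time: 1.15
position: [0.4015, -0.4473, 0.4225]
tool_rot: [-2.965, 1.036, -0.001]
ft_force: [0.5, 1.5, 0.4]
grip_width: 0.168
```

```bash
cat >> h.py <<'E'
def to(s,tgt,ang):
    "scaled shift & spin from measured pose to target, tool x at world angle ang(deg)"
    from scipy.spatial.transform import Rotation as Ro
    R=Ro.from_rotvec(s["tool_rot"]).as_matrix()
    a=np.degrees(np.arctan2(R[1,0],R[0,0]))
    d=R.T@(np.array(tgt)-s["position"])/.3
    print("t",round(s["time"],2),"pos",s["position"].round(4),"ang",a.round(2),"zax",R[:,2].round(3),"F",s["ft_force"].round(1),"gw",round(s["grip_width"],3),"q",s["joint_positions"].round(2))
    print("shift",d.round(3),"spin",round(-((ang-a+180)%360-180)/180,3))
E
python3 -c "
from h import *
from bench import ctrl
s=ctrl.get_state();to(s,[.53,-.2,.42],-20);to(s,[.53,.0,.42],-10)"
```

```text
t 1.15 pos [ 0.4015 -0.4473  0.4225] ang -38.51 zax [ 0.001  0.001 -1.   ] F [0.5 1.5 0.4] gw 0.168 q [ 1.03  0.21 -0.3   1.23  0.06  1.71  0.08]
shift [-0.178 -0.912  0.009] spin -0.103
t 1.15 pos [ 0.4015 -0.4473  0.4225] ang -38.51 zax [ 0.001  0.001 -1.   ] F [0.5 1.5 0.4] gw 0.168 q [ 1.03  0.21 -0.3   1.23  0.06  1.71  0.08]
shift [-0.593 -1.433  0.01 ] spin -0.158
```

Emit:
drive_tool:
  rows:
    - [[-0.04,-0.2,0.0,-0.02,255],[-0.08,-0.4,0.0,-0.04,255],[-0.12,-0.6,0.0,-0.06,255],[-0.16,-0.8,0.0,-0.08,255],[-0.18,-0.91,0.0,-0.1,255],[-0.18,-0.91,0.0,-0.1,255]]

```text
time: 1.9
position: [0.5291, -0.1999, 0.4225]
tool_rot: [-3.091, 0.557, -0.0]
ft_force: [-0.2, 0.7, 0.3]
grip_width: 0.005
```

```bash
python3 -c "
from h import *
from bench import ctrl
s=ctrl.get_state();to(s,[.53,.09,.42],-4.6)"
```

```text
t 1.9 pos [ 0.5291 -0.1999  0.4225] ang -20.42 zax [ 0.     0.001 -1.   ] F [-0.2  0.7  0.3] gw 0.005 q [ 0.76  0.15 -0.51  1.31  0.07  1.7  -0.1 ]
shift [-0.334 -0.907  0.009] spin -0.088
```

Emit:
drive_tool:
  rows:
    - [[-0.07,-0.19,0.0,-0.02,255],[-0.14,-0.38,0.0,-0.04,255],[-0.21,-0.57,0.0,-0.06,255],[-0.28,-0.76,0.0,-0.08,255],[-0.33,-0.91,0.0,-0.088,255],[-0.33,-0.91,0.0,-0.088,255]]

```text
time: 2.65
position: [0.5316, 0.0902, 0.4226]
tool_rot: [-3.138, 0.127, 0.0]
ft_force: [0.3, -0.2, 0.4]
grip_width: 0.003
```

Run:
```python
from h import *
from bench import ctrl
s=ctrl.get_state();to(s,[.53,.145,.111],-4.6)
d=ctrl.get_image("wrist");cv2.imwrite("pics/w1.png",d["img"]);np.savez("w1.npz",**d)
```

```text
t 2.65 pos [0.5316 0.0902 0.4226] ang -4.63 zax [ 0.     0.001 -1.   ] F [ 0.3 -0.2  0.4] gw 0.003 q [ 0.47  0.11 -0.75  1.37  0.07  1.69 -0.35]
shift [-0.02  -0.181  1.039] spin -0.0
```

View pics/w1.png

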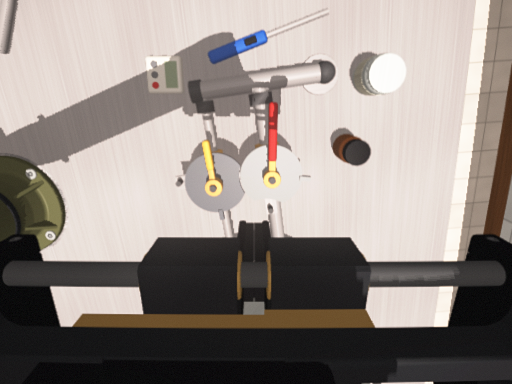

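The wrist view shows the main hub at (272,180), red tip at (273,104), pilot hub at (214,187), and the jar top at (356,152). I'll use these as a cross-check.

Run:
```python
from h import *
d=dict(np.load("w1.npz"))
for n,uv,z in(("main",(272,180.5),.112),("tip",(273,104),.108),("pilot",(214,187.5),.112),("ptip",(207,142),.108),("pep",(356.5,152),.078)):print(n,onz(d,[uv],z).round(4))
```

```text
main [[0.5586 0.0427 0.112 ]]
tip [[0.568  0.1658 0.108 ]]
pilot [[0.4599 0.0382 0.112 ]]
ptip [[0.4572 0.115  0.108 ]]
pep [[0.7113 0.0732 0.078 ]]
```

Emit:
drive_tool:
  rows:
    - [[-0.03,-0.18,0.2,0,255],[-0.03,-0.18,0.4,0,255],[-0.03,-0.18,0.6,0,255],[-0.03,-0.18,0.75,0,255],[-0.03,-0.18,0.9,0,255],[-0.03,-0.18,1.0,0,255],[-0.03,-0.18,1.0,0,255]]

```text
time: 3.58
position: [0.5268, 0.1377, 0.1199]
tool_rot: [3.136, -0.143, -0.009]
ft_force: [0.1, -0.7, -0.5]
grip_width: 0.009
```

Emit:
drive_tool:
  rows:
    - [[0,0,0.02,0,255],[0,0,0.04,0,255],[0,0,0.04,0,255]]

```text
time: 3.95
position: [0.5283, 0.1409, 0.1109]
tool_rot: [3.138, -0.137, 0.001]
ft_force: [0.3, -0.5, 0.0]
grip_width: 0.007
```

Run:
```python
from h import *
from bench import ctrl
d=ctrl.get_image("wrist");cv2.imwrite("pics/w2.png",d["img"]);np.savez("w2.npz",**d)
s=ctrl.get_state();to(s,[.545,.145,.111],-4.6)
```

```text
t 4.0 pos [0.5284 0.1411 0.111 ] ang -4.99 zax [ 0.001 -0.    -1.   ] F [0.7 0.3 0.3] gw 0.005 q [ 0.36  0.29 -0.76  1.84  0.22  1.1  -0.57]
shift [ 0.054 -0.018  0.   ] spin -0.002
```

View pics/w2.png

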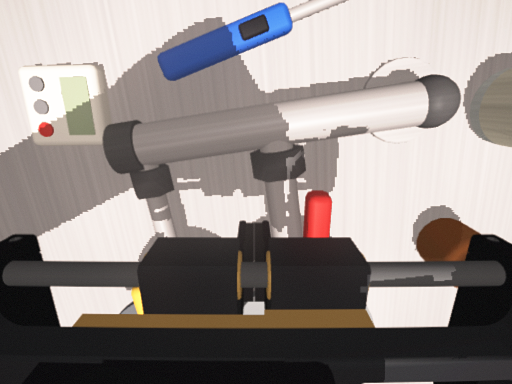

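The red tip is just right of the fingers, at about (318,195), and nothing is in the way. I'll approach until I feel contact.

Emit:
drive_tool:
  rows:
    - [[0.015,0,0,0,255],[0.03,0,0,0,255],[0.03,0,0,0,255]]

```text
time: 4.38
position: [0.5376, 0.1403, 0.1106]
tool_rot: [-3.138, 0.137, -0.0]
ft_force: [0.4, -0.5, 0.5]
grip_width: 0.006
```

Emit:
drive_tool:
  rows:
    - [[0.01,0,0,0,255],[0.02,0,0,0,255],[0.02,0,0,0,255]]

```text
time: 4.75
position: [0.5433, 0.1397, 0.1105]
tool_rot: [-3.139, 0.137, 0.0]
ft_force: [-0.8, 0.6, -0.6]
grip_width: 0.004
```

Emit:
drive_tool:
  rows:
    - [[0.01,0,0,0,255],[0.02,0,0,0,255],[0.02,0,0,0,255]]

```text
time: 5.12
position: [0.5492, 0.1392, 0.1105]
tool_rot: [-3.139, 0.137, 0.0]
ft_force: [-0.5, -0.0, -0.5]
grip_width: 0.008
```

Emit:
drive_tool:
  rows:
    - [[0.01,0,0,0,255],[0.01,0,0,0,255]]

```text
time: 5.38
position: [0.5506, 0.1393, 0.1103]
tool_rot: [3.138, -0.136, -0.005]
ft_force: [-4.5, -0.4, 4.5]
grip_width: 0.004
```

Emit:
drive_tool:
  rows:
    - [[0.01,0,0,0,255],[0.01,0,0,0,255]]

```text
time: 5.62
position: [0.5534, 0.1392, 0.1103]
tool_rot: [3.138, -0.136, -0.005]
ft_force: [-5.0, 0.7, 3.3]
grip_width: 0.005
```

Emit:
drive_tool:
  rows:
    - [[0.01,0,0,0,255],[0.01,0,0,0,255]]

```text
time: 5.88
position: [0.5563, 0.1391, 0.1102]
tool_rot: [3.138, -0.136, -0.006]
ft_force: [-5.6, -0.5, 2.6]
grip_width: 0.005
```

Contact is at about x 0.551, with 5 N drag matching the task notes and stiffness about 3 N/mm. Next I'll work out the arc, with the tool turning along with the lever.

```bash
cat >> h.py <<'E'
def arc(s,axis,phis):
    from scipy.spatial.transform import Rotation as Ro
    R=Ro.from_rotvec(s["tool_rot"]).as_matrix();p=(R.T@(np.r_[axis,s["position"][2]]-s["position"]))*-1
    print("rel",p.round(4),"r",np.hypot(p[0],p[1]).round(4))
    for f in phis:
        c,n=np.cos(f),np.sin(f);print(round(f,3),((np.array([c*p[0]-n*p[1],n*p[0]+c*p[1]])-p[:2])/.3).round(3),round(f/np.pi,3))
E
python3 - <<'E'
from h import *
from bench import ctrl
s=ctrl.get_state();arc(s,[.5575,.0445],np.arange(.075,1,.075))
E
```

```text
rel [-0.0094 -0.0941 -0.    ] r 0.0946
0.075 [ 0.024 -0.001] 0.024
0.15 [ 0.047 -0.001] 0.048
0.225 [0.071 0.001] 0.072
0.3 [0.094 0.005] 0.095
0.375 [0.117 0.01 ] 0.119
0.45 [0.14  0.018] 0.143
0.525 [0.161 0.027] 0.167
0.6 [0.183 0.037] 0.191
0.675 [0.203 0.049] 0.215
0.75 [0.222 0.063] 0.239
0.825 [0.24  0.078] 0.263
0.9 [0.258 0.094] 0.286
0.975 [0.273 0.112] 0.31
```

Emit:
drive_tool:
  rows:
    - [[0.024,0,0,0.03,255],[0.047,0,0,0.055,255],[0.071,0,0,0.08,255],[0.094,0.005,0,0.105,255],[0.117,0.01,0,0.13,255],[0.14,0.018,0,0.15,255],[0.161,0.027,0,0.17,255],[0.183,0.037,0,0.195,255]]

```text
time: 6.88
position: [0.6093, 0.1244, 0.1102]
tool_rot: [2.95, -1.078, -0.008]
ft_force: [-7.4, 1.2, 3.6]
grip_width: 0.008
```

Run:
```python
from h import *
from bench import ctrl
d=ctrl.get_image("top");cv2.imwrite("pics/t3.png",cv2.resize(d["img"][110:290,200:400],None,fx=4,fy=4)[:600]);np.savez("t3.npz",**d)
s=ctrl.get_state();to(s,[.545,.145,.111],-4.6);arc(s,[.5575,.0445],[.05,.1,.15,.2,.25,.3,.35])
```

```text
t 6.92 pos [0.6105 0.1236 0.1102] ang -40.36 zax [-0.004  0.001 -1.   ] F [-5.1  1.9  2.1] gw 0.001 q [ 0.24  0.42 -0.6   1.65  0.25  1.15 -1.13]
shift [-0.212  0.087 -0.002] spin -0.199
rel [-0.0109 -0.0946 -0.0001] r 0.0952
0.05 [ 0.016 -0.001] 0.016
0.1 [ 0.032 -0.002] 0.032
0.15 [ 0.048 -0.002] 0.048
0.2 [ 0.063 -0.001] 0.064
0.25 [0.079 0.001] 0.08
0.3 [0.095 0.003] 0.095
0.35 [0.11  0.007] 0.111
```

View pics/t3.png

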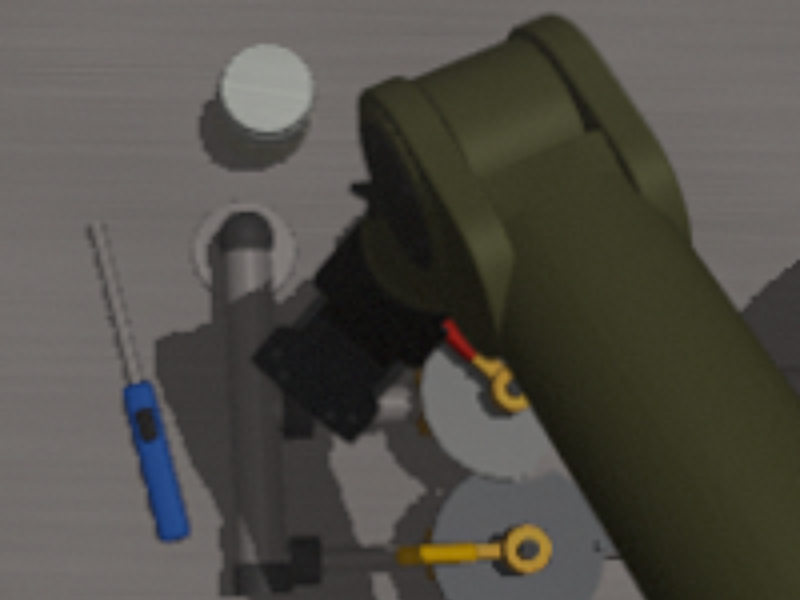

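The lever follows, with θ at about 0.82 and 5 N drag.

Emit:
drive_tool:
  rows:
    - [[0.016,0,0,0.016,255],[0.032,-0.002,0,0.032,255],[0.048,-0.002,0,0.048,255],[0.063,-0.001,0,0.064,255],[0.079,0.001,0,0.08,255],[0.095,0.003,0,0.095,255]]

```text
time: 7.68
position: [0.6305, 0.1062, 0.1102]
tool_rot: [2.758, -1.503, -0.009]
ft_force: [-7.2, 3.6, 3.0]
grip_width: 0.003
```

Run:
```python
from h import *
from bench import ctrl
s=ctrl.get_state();to(s,[.545,.145,.111],-4.6);arc(s,[.5575,.0445],[.02,.04,.06,.08,.1])
```

```text
t 7.67 pos [0.6305 0.1062 0.1102] ang -57.17 zax [-0.005  0.002 -1.   ] F [-7.2  3.6  3. ] gw 0.003 q [ 0.22  0.44 -0.54  1.61  0.24  1.16 -1.37]
shift [-0.263  0.169 -0.001] spin -0.292
rel [-0.0123 -0.0948 -0.0002] r 0.0956
0.02 [ 0.006 -0.001] 0.006
0.04 [ 0.013 -0.001] 0.013
0.06 [ 0.019 -0.002] 0.019
0.08 [ 0.025 -0.002] 0.025
0.1 [ 0.032 -0.003] 0.032
```

Emit:
drive_tool:
  rows:
    - [[0.008,-0.001,0,0.008,255],[0.016,-0.001,0,0.016,255]]

```text
time: 7.92
position: [0.6335, 0.1026, 0.1101]
tool_rot: [2.721, -1.571, -0.008]
ft_force: [-5.8, 3.8, 2.8]
grip_width: 0.008
```

Emit:
drive_tool:
  rows:
    - [[0.008,-0.001,0,0.008,255],[0.016,-0.001,0,0.016,255]]

```text
time: 8.18
position: [0.6362, 0.0989, 0.1101]
tool_rot: [-2.68, 1.638, 0.008]
ft_force: [-5.6, 4.7, 2.3]
grip_width: 0.001
```

Emit:
drive_tool:
  rows:
    - [[0.005,0,0,0.005,255],[0.01,-0.001,0,0.01,255]]

```text
time: 8.43
position: [0.6379, 0.0964, 0.1101]
tool_rot: [-2.654, 1.68, 0.008]
ft_force: [-6.0, 4.2, 2.6]
grip_width: 0.006
```

Emit:
drive_tool:
  rows:
    - [[0.005,0,0,0.005,255],[0.01,-0.001,0,0.01,255]]

```text
time: 8.68
position: [0.6394, 0.0939, 0.1101]
tool_rot: [-2.628, 1.721, 0.009]
ft_force: [-6.7, 4.9, 2.3]
grip_width: 0.0
```

Emit:
drive_tool:
  rows:
    - [[0.005,0,0,0.005,255],[0.01,-0.001,0,0.01,255]]

```text
time: 8.93
position: [0.6409, 0.0914, 0.1102]
tool_rot: [-2.6, 1.762, 0.009]
ft_force: [-6.0, 4.9, 3.1]
grip_width: 0.006
```

Emit:
drive_tool:
  rows:
    - [[0.005,0,0,0.005,255],[0.01,-0.001,0,0.01,255]]

```text
time: 9.18
position: [0.6423, 0.0888, 0.1101]
tool_rot: [-2.572, 1.803, 0.009]
ft_force: [-5.9, 3.9, 2.5]
grip_width: 0.004
```

Emit:
drive_tool:
  rows:
    - [[0.005,0,0,0.005,255],[0.01,-0.001,0,0.01,255]]

```text
time: 9.43
position: [0.6436, 0.0862, 0.1101]
tool_rot: [-2.544, 1.843, 0.009]
ft_force: [-6.2, 4.6, 1.9]
grip_width: 0.007
```

Emit:
drive_tool:
  rows:
    - [[0.005,0,0,0.005,255],[0.01,-0.001,0,0.01,255]]

```text
time: 9.68
position: [0.6449, 0.0836, 0.1101]
tool_rot: [-2.515, 1.882, 0.009]
ft_force: [-5.5, 4.8, 2.6]
grip_width: 0.006
```

Emit:
drive_tool:
  rows:
    - [[0.005,0,0,0.005,255],[0.01,-0.001,0,0.01,255]]

```text
time: 9.93
position: [0.6461, 0.0809, 0.1101]
tool_rot: [-2.485, 1.921, 0.009]
ft_force: [-6.1, 5.5, 1.3]
grip_width: 0.003
```

Emit:
drive_tool:
  rows:
    - [[0.005,0,0,0.005,255],[0.01,-0.001,0,0.01,255]]

```text
time: 10.18
position: [0.6471, 0.0781, 0.1102]
tool_rot: [-2.454, 1.96, 0.009]
ft_force: [-5.9, 4.6, 2.1]
grip_width: 0.005
```

Emit:
drive_tool:
  rows:
    - [[0.005,0,0,0.005,255],[0.01,-0.001,0,0.01,255]]

```text
time: 10.42
position: [0.6481, 0.0753, 0.1101]
tool_rot: [-2.423, 1.998, 0.009]
ft_force: [-5.3, 6.0, 2.8]
grip_width: 0.009
```

Emit:
drive_tool:
  rows:
    - [[0.005,0,0,0.005,255],[0.01,-0.001,0,0.01,255]]

```text
time: 10.68
position: [0.6488, 0.0737, 0.1102]
tool_rot: [-2.391, 2.035, 0.011]
ft_force: [-7.2, 7.9, 2.4]
grip_width: 0.011
```

Short travel and rising force suggest the stop. I'll confirm with a half step.

Emit:
drive_tool:
  rows:
    - [[0.004,0,0,0.002,255],[0.004,0,0,0.002,255]]

```text
time: 10.92
position: [0.6488, 0.0736, 0.1102]
tool_rot: [-2.386, 2.04, 0.012]
ft_force: [-5.9, 8.2, 2.0]
grip_width: 0.004
```

Emit:
drive_tool:
  rows:
    - [[0.005,0,0,0,255],[0.005,0,0,0,255]]

```text
time: 11.18
position: [0.6489, 0.0734, 0.1102]
tool_rot: [-2.386, 2.039, 0.014]
ft_force: [-6.0, 10.3, 2.1]
grip_width: 0.006
```

Emit:
drive_tool:
  rows:
    - [[0.004,0,0,0,255],[0.008,0,0,0,255],[0.008,0,0,0,255]]

```text
time: 11.55
position: [0.6489, 0.0732, 0.1103]
tool_rot: [-2.386, 2.036, 0.017]
ft_force: [-6.5, 12.7, 0.8]
grip_width: 0.007
```

It is firm: 5 mm of further command gave under 0.5 mm of motion, and force rose to 13 N. The main tap is home, so I'll back off, lift and look.

Emit:
drive_tool:
  rows:
    - [[-0.03,0,0,0,255],[-0.08,0,0,0,255],[-0.12,0,-0.05,0,255],[-0.12,0,-0.25,0,255],[-0.12,0,-0.4,0,255],[-0.12,0,-0.4,0,255]]

```text
time: 12.3
position: [0.6491, 0.1002, 0.2371]
tool_rot: [-2.377, 2.042, -0.012]
ft_force: [0.3, -0.0, -0.7]
grip_width: 0.008
```

Run:
```python
from h import *
from bench import ctrl
d=ctrl.get_image("wrist");cv2.imwrite("pics/w4.png",d["img"]);np.savez("w4.npz",**d)
d=ctrl.get_image("scene");cv2.imwrite("pics/s4.png",cv2.resize(d["img"][120:270,120:320],None,fx=4,fy=4));np.savez("s4.npz",**d)
s=ctrl.get_state();to(s,[.45,.1,.2],-2)
```

```text
t 12.4 pos [0.6467 0.0993 0.2318] ang -81.31 zax [ 0.002 -0.    -1.   ] F [-0.5 -0.2 -1.5] gw 0.005 q [ 0.17  0.37 -0.47  1.43  0.17  1.38 -1.73]
shift [-0.102  0.648  0.105] spin -0.441
```

View pics/w4.png

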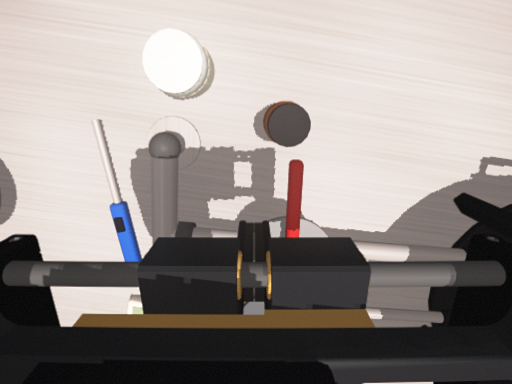

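View pics/s4.png

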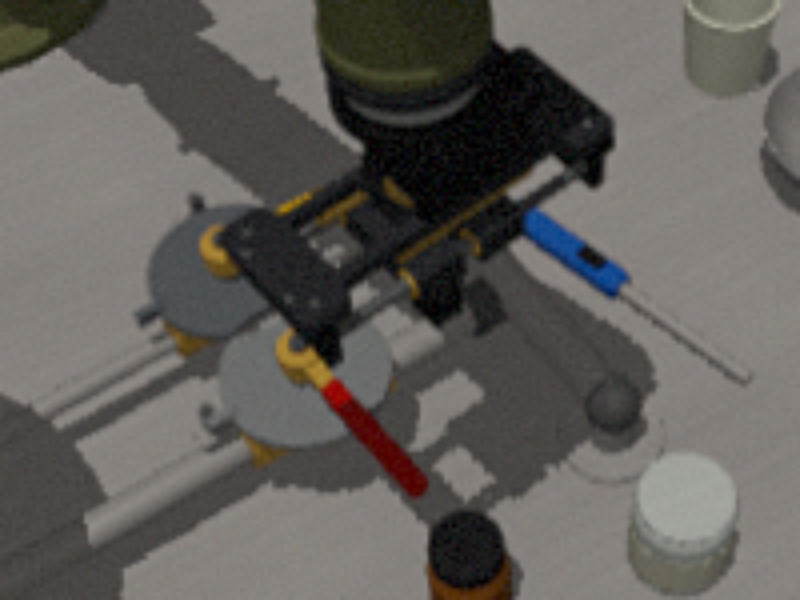

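The scene view shows the red lever now pointing toward the jar at about (345–420, 390–490), with the lug at the post and bystanders undisturbed. Now to the pilot's trailing side.

Run:
```python
from h import *
from bench import ctrl
s=ctrl.get_state();to(s,[.427,.099,.23],4)
```

```text
t 12.4 pos [0.6467 0.0993 0.2318] ang -81.31 zax [ 0.002 -0.    -1.   ] F [-0.5 -0.2 -1.5] gw 0.005 q [ 0.17  0.37 -0.47  1.43  0.17  1.38 -1.73]
shift [-0.11   0.724  0.004] spin -0.474
```

Emit:
drive_tool:
  rows:
    - [[-0.01,0.09,0,-0.055,255],[-0.03,0.18,0,-0.11,255],[-0.04,0.27,0,-0.165,255],[-0.06,0.36,0,-0.22,255],[-0.07,0.45,0,-0.275,255],[-0.08,0.54,0,-0.33,255],[-0.1,0.63,0,-0.385,255],[-0.11,0.7,0,-0.44,255],[-0.11,0.724,0,-0.474,255],[-0.11,0.724,0,-0.474,255]]

```text
time: 13.65
position: [0.4257, 0.0984, 0.2297]
tool_rot: [3.139, 0.108, -0.002]
ft_force: [-0.1, 0.3, 0.4]
grip_width: 0.003
```

Run:
```python
from h import *
from bench import ctrl
d=ctrl.get_image("wrist");cv2.imwrite("pics/w5.png",d["img"]);np.savez("w5.npz",**d)
s=ctrl.get_state();to(s,[.427,.098,.111],4)
```

```text
t 13.7 pos [0.4262 0.0986 0.2298] ang 3.88 zax [-0.001 -0.    -1.   ] F [ 0.4 -0.2  0.1] gw 0.006 q [ 0.36 -0.13 -0.59  1.93 -0.07  1.32 -0.14]
shift [0.003 0.002 0.396] spin -0.001
```

View pics/w5.png

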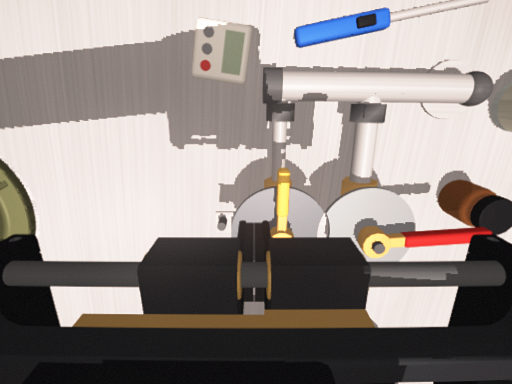

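The wrist view shows the yellow tip at (285,172), ahead of and right of the fingers, with the main hub at (376,245) and the red lever to its right. I'll descend.

Emit:
drive_tool:
  rows:
    - [[0,0,0.12,0,255],[0,0,0.24,0,255],[0,0,0.34,0,255],[0,0,0.396,0,255],[0,0,0.396,0,255]]

```text
time: 14.32
position: [0.426, 0.0988, 0.1107]
tool_rot: [-3.139, -0.109, 0.004]
ft_force: [-0.4, 0.1, 1.2]
grip_width: 0.007
```

Run:
```python
from h import *
from bench import ctrl
d=dict(np.load("w5.npz"))
for n,uv,z in(("main",(376,245),.112),("mid",(489,237),.108),("ptip",(285,171),.108),("pmid",(281.5,215),.108)):print(n,onz(d,[uv],z).round(4))
s=ctrl.get_state();to(s,[.427,.098,.111],4)
```

```text
main [[0.5585 0.0455 0.112 ]]
mid [[0.6812 0.0608 0.108 ]]
ptip [[0.4552 0.1175 0.108 ]]
pmid [[0.4564 0.071  0.108 ]]
t 14.32 pos [0.426  0.0988 0.1107] ang 3.98 zax [-0.003  0.    -1.   ] F [-0.4  0.1  1.2] gw 0.007 q [ 0.35 -0.   -0.63  2.08 -0.    1.06 -0.21]
shift [ 0.003  0.003 -0.001] spin -0.0
```

Emit:
drive_tool:
  rows:
    - [[0.02,0,0,0,255],[0.04,0,0,0,255],[0.04,0,0,0,255]]

```text
time: 14.7
position: [0.4396, 0.0998, 0.1124]
tool_rot: [-3.139, -0.11, -0.002]
ft_force: [1.0, 0.1, 0.5]
grip_width: 0.005
```

Emit:
drive_tool:
  rows:
    - [[0.007,0,0,0,255],[0.014,0,0,0,255]]

```text
time: 14.95
position: [0.441, 0.1, 0.1115]
tool_rot: [3.139, 0.11, -0.007]
ft_force: [-5.9, -0.2, 4.4]
grip_width: 0.007
```

Contact. I'll take small steps through the 0.05–0.09 rad zone where the interlock would bear.

Emit:
drive_tool:
  rows:
    - [[0.005,0,0,0.005,255],[0.01,0,0,0.015,255]]

```text
time: 15.2
position: [0.4438, 0.1007, 0.1115]
tool_rot: [3.141, 0.035, -0.007]
ft_force: [-6.5, 1.8, 5.0]
grip_width: 0.004
```

Emit:
drive_tool:
  rows:
    - [[0.005,0,0,0.005,255],[0.01,0,0,0.015,255]]

```text
time: 15.45
position: [0.4468, 0.1013, 0.1115]
tool_rot: [-3.141, 0.039, 0.007]
ft_force: [-6.9, 2.4, 4.8]
grip_width: 0.004
```

Emit:
drive_tool:
  rows:
    - [[0.005,0.001,0,0.005,255],[0.01,0.003,0,0.015,255]]

```text
time: 15.7
position: [0.4497, 0.1015, 0.1115]
tool_rot: [-3.137, 0.111, 0.007]
ft_force: [-6.2, 5.7, 2.9]
grip_width: 0.005
```

Run:
```python
from h import *
from bench import ctrl
s=ctrl.get_state();to(s,[.427,.098,.111],4);arc(s,[.4575,.0375],[.05,.1,.2,.3,.4,.5,.6,.7])
```

```text
t 15.7 pos [0.4497 0.1015 0.1115] ang -4.07 zax [-0.004  0.002 -1.   ] F [-6.2  5.7  2.9] gw 0.005 q [ 0.34  0.06 -0.62  2.03  0.04  1.07 -0.38]
shift [-0.075  0.017  0.002] spin -0.045
rel [-0.0123 -0.0633  0.0002] r 0.0645
0.05 [ 0.011 -0.002] 0.016
0.1 [ 0.021 -0.003] 0.032
0.2 [ 0.043 -0.004] 0.064
0.3 [ 0.064 -0.003] 0.095
0.4 [0.085 0.001] 0.127
0.5 [0.106 0.006] 0.159
0.6 [0.126 0.014] 0.191
0.7 [0.146 0.023] 0.223
```

Moved about 0.15 rad with drag only, so the pilot is free. I'll sweep along the arc.

Emit:
drive_tool:
  rows:
    - [[0.011,-0.001,0,0.016,255],[0.021,-0.002,0,0.032,255],[0.032,-0.003,0,0.048,255],[0.043,-0.003,0,0.064,255],[0.053,-0.003,0,0.08,255],[0.064,-0.002,0,0.095,255],[0.075,0,0,0.111,255],[0.085,0.002,0,0.127,255],[0.096,0.005,0,0.143,255],[0.106,0.008,0,0.159,255],[0.116,0.012,0,0.175,255],[0.126,0.016,0,0.191,255]]

```text
time: 17.2
position: [0.4877, 0.0947, 0.1115]
tool_rot: [-2.964, 1.034, 0.006]
ft_force: [-3.8, 5.5, 1.3]
grip_width: 0.004
```

Run:
```python
from h import *
from bench import ctrl
s=ctrl.get_state();to(s,[.427,.098,.111],4);arc(s,[.4575,.0375],[.05,.1,.2,.3,.4,.5,.6,.7])
```

```text
t 17.2 pos [0.4877 0.0947 0.1115] ang -38.47 zax [-0.003  0.003 -1.   ] F [-3.8  5.5  1.3] gw 0.004 q [ 0.3   0.14 -0.58  1.96  0.08  1.07 -0.98]
shift [-0.165  0.117  0.002] spin -0.236
rel [-0.012  -0.0635  0.0001] r 0.0647
0.05 [ 0.011 -0.002] 0.016
0.1 [ 0.021 -0.003] 0.032
0.2 [ 0.043 -0.004] 0.064
0.3 [ 0.064 -0.002] 0.095
0.4 [0.086 0.001] 0.127
0.5 [0.106 0.007] 0.159
0.6 [0.127 0.014] 0.191
0.7 [0.146 0.024] 0.223
```

Emit:
drive_tool:
  rows:
    - [[0.011,-0.001,0,0.016,255],[0.021,-0.002,0,0.032,255],[0.032,-0.003,0,0.048,255],[0.043,-0.003,0,0.064,255],[0.053,-0.003,0,0.08,255],[0.064,-0.002,0,0.095,255],[0.075,0,0,0.111,255],[0.085,0.002,0,0.127,255],[0.096,0.005,0,0.143,255],[0.106,0.008,0,0.159,255],[0.116,0.012,0,0.175,255]]

```text
time: 18.58
position: [0.513, 0.0704, 0.1115]
tool_rot: [-2.572, 1.8, 0.006]
ft_force: [-2.5, 6.3, 1.0]
grip_width: 0.002
```

Run:
```python
from h import *
from bench import ctrl
s=ctrl.get_state();to(s,[.427,.098,.111],4);arc(s,[.4575,.0375],[.03,.05,.1,.2])
```

```text
t 18.57 pos [0.513  0.0704 0.1115] ang -69.97 zax [-0.002  0.004 -1.   ] F [-2.5  6.3  1. ] gw 0.002 q [ 0.28  0.18 -0.5   1.91  0.09  1.08 -1.48]
shift [-0.185  0.238  0.002] spin -0.411
rel [-0.0119 -0.0635  0.    ] r 0.0646
0.03 [ 0.006 -0.001] 0.01
0.05 [ 0.011 -0.002] 0.016
0.1 [ 0.021 -0.003] 0.032
0.2 [ 0.043 -0.004] 0.064
```

Emit:
drive_tool:
  rows:
    - [[0.005,-0.001,0,0.008,255],[0.011,-0.002,0,0.016,255]]

```text
time: 18.82
position: [0.5147, 0.0674, 0.1115]
tool_rot: [-2.527, 1.863, 0.006]
ft_force: [-3.5, 4.5, 0.6]
grip_width: 0.005
```

Emit:
drive_tool:
  rows:
    - [[0.005,-0.001,0,0.008,255],[0.011,-0.002,0,0.016,255]]

```text
time: 19.08
position: [0.5161, 0.0645, 0.1114]
tool_rot: [-2.48, 1.926, 0.006]
ft_force: [-3.6, 5.7, 0.3]
grip_width: 0.006
```

Emit:
drive_tool:
  rows:
    - [[0.004,-0.001,0,0.006,255],[0.008,-0.001,0,0.012,255]]

```text
time: 19.32
position: [0.5171, 0.0622, 0.1115]
tool_rot: [-2.443, 1.973, 0.006]
ft_force: [-2.2, 6.2, 1.0]
grip_width: 0.004
```

Emit:
drive_tool:
  rows:
    - [[0.004,-0.001,0,0.006,255],[0.008,-0.001,0,0.012,255]]

```text
time: 19.58
position: [0.5179, 0.06, 0.1115]
tool_rot: [-2.406, 2.018, 0.006]
ft_force: [-2.5, 6.0, 0.8]
grip_width: 0.004
```

Emit:
drive_tool:
  rows:
    - [[0.004,-0.001,0,0.006,255],[0.008,-0.001,0,0.012,255]]

```text
time: 19.82
position: [0.5187, 0.0578, 0.1114]
tool_rot: [-2.367, 2.063, 0.006]
ft_force: [-2.1, 8.0, 0.8]
grip_width: 0.005
```

Emit:
drive_tool:
  rows:
    - [[0.003,0,0,0.003,255],[0.006,0,0,0.006,255]]

```text
time: 20.08
position: [0.5188, 0.0575, 0.1115]
tool_rot: [-2.347, 2.083, 0.008]
ft_force: [-2.6, 9.9, 0.2]
grip_width: 0.004
```

Emit:
drive_tool:
  rows:
    - [[0.004,0,0,0,255],[0.008,0,0,0,255]]

```text
time: 20.32
position: [0.5189, 0.0573, 0.1115]
tool_rot: [-2.347, 2.08, 0.011]
ft_force: [-3.1, 13.7, 0.6]
grip_width: 0.003
```

Firm at about θ 1.57: 13.7 N with no further motion. I'll back off, lift clear and verify.

Emit:
drive_tool:
  rows:
    - [[-0.03,0,0,0,255],[-0.08,0,0,0,255],[-0.12,0,-0.05,0,255],[-0.12,0,-0.25,0,255],[-0.35,0.05,-0.45,0,255],[-0.55,0.1,-0.6,0,255],[-0.7,0.1,-0.6,0,255],[-0.7,0.1,-0.6,0,255]]

```text
time: 21.32
position: [0.4644, 0.2608, 0.2953]
tool_rot: [-2.351, 2.077, -0.002]
ft_force: [0.0, -1.1, -0.6]
grip_width: 0.01
```

Run:
```python
from h import *
from bench import ctrl
d=ctrl.get_image("top");T=d;cv2.imwrite("pics/t6.png",d["img"])
d=ctrl.get_image("scene");cv2.imwrite("pics/s6.png",cv2.resize(d["img"][120:270,120:320],None,fx=4,fy=4));
s=ctrl.get_state();to(s,[.45,.1,.2],-2)
for n,d in(("top",T),("scene",d)):
  for c in("red","yel"):
    l,i=mask(d["img"],c)
    for j,q in i:
        yx=np.argwhere(l==j);P=onz(d,yx[:,::-1],0.108)[:,:2];m=P.mean(0)
        if m[1]>.2 or m[1]<0 or len(yx)<60: continue
        u=np.linalg.svd(P-m)[2][0];t=(P-m)@u;print(n,c,q,m.round(3),u.round(3),(m+u*t.min()).round(3),(m+u*t.max()).round(3))
```

```text
t 21.43 pos [0.4649 0.2594 0.2941] ang -82.94 zax [ 0.003  0.002 -1.   ] F [0.7 1.  0.3] gw 0.003 q [ 0.06  0.08 -0.65  1.64  0.05  1.44 -2.04]
shift [0.522 0.116 0.312] spin -0.45
top red [319, 158, 10, 37, 181] [0.634 0.056] [-0.991 -0.136] [0.681 0.063] [0.589 0.05 ]
top yel [323, 194, 12, 19, 112] [0.563 0.047] [-0.992 -0.127] [0.588 0.05 ] [0.543 0.044]
top yel [326, 215, 12, 38, 204] [0.485 0.041] [-0.998 -0.056] [0.536 0.044] [0.444 0.039]
scene red [201, 215, 26, 29, 214] [0.638 0.053] [0.992 0.128] [0.59  0.047] [0.685 0.059]
scene yel [170, 177, 33, 40, 304] [0.518 0.04 ] [0.998 0.064] [0.442 0.035] [0.588 0.044]
```

View pics/s6.png

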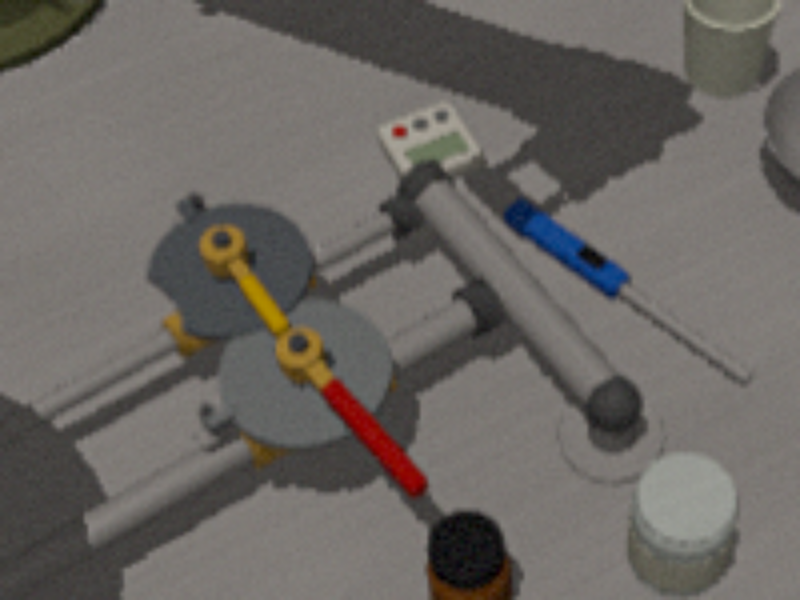

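View pics/t6.png

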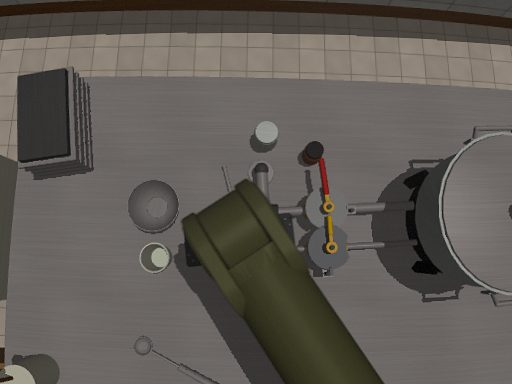

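Yellow points at the main spindle, its direction about 3.5° against a burner axis of about 4°, so θ is about 1.57. Red is at about 1.48 on its stop, the bystanders are unmoved, and the arm is clear. Handing in.

```bash
python3 -c "
from bench import ctrl
print(ctrl.close_job())"
```

```text
the job is handed in; nothing more can be done
None
```

Both taps are closed and the job is handed in, at about 21.4 s of the 67 s allowed; it reports no verdict, so these are my own checks.

- **Main tap:** I pushed the red lever clockwise with closed fingers. It dragged at 5–7 N, then came up firm at about 1.5 rad. There, about 5 mm of further command gave under 0.5 mm of motion, and the force along the push peaked at about 13 N (limit 22 N).
- **Pilot tap:** The yellow lever went through the interlock zone with drag only, which showed the main tap was home. It came up firm at about 1.57 rad with a push of about 14 N.

**Last checks:**
- The yellow lever points at the main spindle, within about 1° of the line between the taps.
- The red lever is at about 1.48–1.5 rad. That angle is a camera estimate, but the firm feel and the freed pilot confirm it is home.
- The jar, tin, timer, lighter, bowl and cup look unmoved. I judged this by eye in the final pictures and did not measure it.
- The arm is lifted clear, with forces near zero.

No check failed. The only disagreement was 2–4 mm between camera views on the spindle positions, in line with the stated calibration.

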